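# Load the sample caddy with the amber jars

## Robot

A 7-joint arm with a two-finger parallel gripper is mounted at the origin on the work surface. World frame = base frame: x ahead of the robot, y to its left, z up, the work surface at z = 0. Lengths are in m, angles in degrees, forces in N, time in s.
With the tool pointing down it reaches from about 0.35 to 0.9 m from the base axis. Payload 8.1 kg.
Tool frame: the origin (TCP) lies midway between the tips of the shut fingers; the grasp point (between the pads) lies 19 mm behind it; z points along the fingers, y is the line along which they close (so a half turn about z gives the same grasp; the last joint's range is limited). The gripper opens to 85 mm and grips with 20 to 120 N. Pads are 22 mm wide; open, the fingers measure 114 mm over their backs; the gripper's body (76 mm by 85 mm) begins 54 mm behind the grasp point. The pads swing forward as they close: fully open they stand 13 mm farther back than shut.
Start: joints at [-78.587, 24.895, 1.432, 90.138, -0.665, 64.973, -4.303], TCP at [0.186, 0.597, 0.231] pointing down, gripper open.
Joint ranges: [-149.89, 149.89], [-25.12, 119.58], [-72.63, 75.52], [4.76, 147.25], [-75.54, 255.54], [6.69, 114.76], [-157.13, 157.13]. Speed limits (degrees/s): [127.2, 127.2, 172.46, 172.46, 180, 180, 180].

## Interface

Orientations are given as a 3x3 rotation matrix whose columns are the frame's x, y, z axes.
In Python, from bench import manip, effector, grab_frame, camera_info, job, silhouettes gives the robot as it stands. Calls block until the motion is done:
- manip.goto(position, orientation): joint-space move of the TCP to a pose.
- manip.move_straight(position, ori=None, v=0.15, f_stop=None): straight line of the TCP; ori=None keeps the orientation; v is the mean speed in m/s. With f_stop (N) it stops when the force on the tool has changed by that much, and returns True; else False.
- manip.move_j(angles): joint-space move.
- effector.set_gripper(opening, grasp_force=None): finger opening in m; grasp_force is the grip in N (None keeps the last); returns when the fingers have stopped.
- manip.dwell(seconds).
- manip.solve_ik(position, orientation): joint angles nearest the present ones, or None.
- manip.get_state(): the state.
- grab_frame(name): name is "scene" or "top"; returns (picture, depth): 480x640x3 uint8, blue, green, red; 480x640 float32, m along the optical axis (not along the pixel's ray), 0 where there is no reading.
- camera_info(name): a dict with "K" (3x3 intrinsics, pixels), "R" (3x3) and "t" (3): a world point X has camera coordinates R X + t. Camera axes: x right, y down, z forward; pixel columns grow to the right and rows downward; lengths in m; the calibration is good to about 2 mm. A picture is of the moment at which its call begins. camera_info takes no time and is no camera call.
A pose or a line that the arm cannot do raises manip.IKError and nothing moves.
- job.hand_in(): hands the job in; it is judged then, once.
Trained networks look in the newest picture that a camera, given by its name, has taken for a name from the list of things; names that differ only in an ending like _2 or _b are one class to them, and where a whole thing is asked for, a point or a joint stands for the part that bears it (a point fixed in the world has none). Each returns a list of dicts, best first, with "confidence" (0 to 1); they miss things now and then, are a little off and sometimes report something else, mostly with a low value. They report only what shows in the picture. A call takes as long as a camera call.
- silhouettes(camera, target): "region" (480x640 bool, what is visible of it) and "rect" ([centre column, centre row, width, height] in pixels, round what is visible of it).
The state is a dict: "time": time; "joint_positions": joint angles; "dq": joint speeds; "joint_torque": joint torques, N m; "eef_pos": TCP position; "tcp_rot": TCP orientation; "ft_force": force on the tool from outside, world axes, zero at the start; "ft_torque": the same for the moment, N m; "width": finger opening in m; "gripper_force": force on a finger pad.
Only numpy, scipy, OpenCV 4.12 (cv2) and the standard library are available. Lean on these libraries where they do the work, as an engineer would, in place of code of your own. Each camera call takes 0.05 s, during which the arm holds its last target. There are 200 camera calls.

## Task

Gather the four amber glass sample jars into the grey caddy, each standing upright on the floor of the cup whose colour matches the jar's cap. Leave the white plastic jars with the same caps standing where they are. Set the glass down gently: do not drop it, and do not knock any jar over.

Things in the scene. Friction and masses are not known exactly. Their poses are not given: they have to be found in the camera images.
- amber_red: Sample jar of dark amber glass with a red cap; 44 mm in diameter up to 50 mm, then a shoulder narrowing to a screw cap (30 mm in diameter, from 59 to 76 mm height, where the jar ends); 0.10 to 0.19 kg, paper band. Upright on the bench. Origin: centre of its underside, z up along its axis; yaw has no meaning
- amber_blue: Sample jar of dark amber glass with a blue cap; 44 mm in diameter up to 50 mm, then a shoulder narrowing to a screw cap (30 mm in diameter, from 59 to 76 mm height, where the jar ends); 0.10 to 0.19 kg, paper band. Upright on the bench. Origin: centre of its underside, z up along its axis; yaw has no meaning
- amber_green: Sample jar of dark amber glass with a green cap; 44 mm in diameter up to 50 mm, then a shoulder narrowing to a screw cap (30 mm in diameter, from 59 to 76 mm height, where the jar ends); 0.10 to 0.19 kg, paper band. Upright on the bench. Origin: centre of its underside, z up along its axis; yaw has no meaning
- amber_yellow: Sample jar of dark amber glass with a yellow cap; 44 mm in diameter up to 50 mm, then a shoulder narrowing to a screw cap (30 mm in diameter, from 59 to 76 mm height, where the jar ends); 0.10 to 0.19 kg, paper band. Upright on the bench. Origin: centre of its underside, z up along its axis; yaw has no meaning
- cup_red: Square open red plastic cup for the amber jar with the red cap: 72 mm square outside, 64 mm inside, walls 4 mm, 22 mm high; one of four fixed 86 mm apart (two by two) in the grey caddy, a tray 184 mm square with an 18 mm rim. Origin: centre of its underside, 5 mm above the bench; its inner floor is 4 mm and its rim 22 mm above the origin. x, y along its sides, z up
- cup_blue: Square open blue plastic cup for the amber jar with the blue cap: 72 mm square outside, 64 mm inside, walls 4 mm, 22 mm high; one of four fixed 86 mm apart (two by two) in the grey caddy, a tray 184 mm square with an 18 mm rim. Origin: centre of its underside, 5 mm above the bench; its inner floor is 4 mm and its rim 22 mm above the origin. x, y along its sides, z up
- cup_green: Square open green plastic cup for the amber jar with the green cap: 72 mm square outside, 64 mm inside, walls 4 mm, 22 mm high; one of four fixed 86 mm apart (two by two) in the grey caddy, a tray 184 mm square with an 18 mm rim. Origin: centre of its underside, 5 mm above the bench; its inner floor is 4 mm and its rim 22 mm above the origin. x, y along its sides, z up
- cup_yellow: Square open yellow plastic cup for the amber jar with the yellow cap: 72 mm square outside, 64 mm inside, walls 4 mm, 22 mm high; one of four fixed 86 mm apart (two by two) in the grey caddy, a tray 184 mm square with an 18 mm rim. Origin: centre of its underside, 5 mm above the bench; its inner floor is 4 mm and its rim 22 mm above the origin. x, y along its sides, z up
- white_red: Look-alike: jar of opaque white plastic with a red cap, which is to stay where it stands; same shape as the amber ones: 44 mm in diameter up to 50 mm, then a shoulder narrowing to a screw cap (30 mm in diameter, from 59 to 76 mm height, where the jar ends); 0.10 to 0.19 kg, paper band. Upright on the bench. Origin: centre of its underside, z up along its axis; yaw has no meaning
- white_blue: Look-alike: jar of opaque white plastic with a blue cap, which is to stay where it stands; same shape as the amber ones: 44 mm in diameter up to 50 mm, then a shoulder narrowing to a screw cap (30 mm in diameter, from 59 to 76 mm height, where the jar ends); 0.10 to 0.19 kg, paper band. Upright on the bench. Origin: centre of its underside, z up along its axis; yaw has no meaning

How it is judged (in metres and radians):
At the end, for the whole second after the job is handed in: Each amber jar stands on the floor of the cup of its cap's colour (origin within 15 mm of the cup's centre along each side, less than 9 mm above the cup's origin, tilted less than 7 degrees), released and at rest; both white jars are upright and within 30 mm of where they started (x of amber_red in the frame of cup_red between -0.015 and 0.015 m and y of amber_red in the frame of cup_red between -0.015 and 0.015 m and z of amber_red in the frame of cup_red below 0.009 m and angle between each of amber_red, amber_blue, amber_green, amber_yellow, white_red, white_blue's own z axis and vertical below 0.12 rad and linear speed of each of amber_red, amber_blue, amber_green, amber_yellow, white_red, white_blue below 0.02 m/s and angular speed of each of amber_red, amber_blue, amber_green, amber_yellow below 0.2 rad/s and x of amber_blue in the frame of cup_blue between -0.015 and 0.015 m and y of amber_blue in the frame of cup_blue between -0.015 and 0.015 m and z of amber_blue in the frame of cup_blue below 0.009 m and x of amber_green in the frame of cup_green between -0.015 and 0.015 m and y of amber_green in the frame of cup_green between -0.015 and 0.015 m and z of amber_green in the frame of cup_green below 0.009 m and x of amber_yellow in the frame of cup_yellow between -0.015 and 0.015 m and y of amber_yellow in the frame of cup_yellow between -0.015 and 0.015 m and z of amber_yellow in the frame of cup_yellow below 0.009 m and distance of each of white_red, white_blue from where it was at the start of the episode below 0.03 m); the robot touches nothing.
It fails at once if a white plastic jar is pushed or carried more than 30 mm from where it stood (distance of any of white_red, white_blue from where it was at the start of the episode above 0.03 m).
It fails at once if a jar is knocked over (tilted past 40 degrees) (angle between any of amber_red, amber_blue, amber_green, amber_yellow, white_red, white_blue's own z axis and vertical above 0.7 rad).
It fails at once if an amber jar is dropped (falls free of the fingers faster than 0.8 m/s, about 30 mm) ((contact force between the fingers and amber_red below 0.05 N and linear speed of amber_red above 0.8 m/s) or (contact force between the fingers and amber_blue below 0.05 N and linear speed of amber_blue above 0.8 m/s) or (contact force between the fingers and amber_green below 0.05 N and linear speed of amber_green above 0.8 m/s) or (contact force between the fingers and amber_yellow below 0.05 N and linear speed of amber_yellow above 0.8 m/s)).
It also fails if it takes over 104 s, if anything falls off the work surface, if the arm or the gripper's body presses on something with over 40 N, if the wrist force passes 120 N, or if a joint passes its speed limit or range.

## Working session

There is one attempt and no reset: what is moved stays moved. The work goes in short steps, each a Python script; the robot and the scene stay as the last script left them, time stands still between calls to the robot, and variables do not carry over. Pictures are saved under pics/ and viewed, at most 14 in all, crops included, and the job is handed in when it is done.

```bash
mkdir -p pics; ls; cat > h.py <<'E'
import numpy as np, cv2
from bench import manip, effector, grab_frame, camera_info, job, silhouettes
def cloud(cam, depth):
    c=camera_info(cam); K,R,t=[np.array(c[k],float) for k in("K","R","t")]
    v,u=np.mgrid[:480,:640]
    P=np.stack([(u-K[0,2])/K[0,0]*depth,(v-K[1,2])/K[1,1]*depth,depth],-1)
    return (P-t)@R   # R^T (P-t)
E
python3 - <<'E'
from h import *
print(manip.get_state()["time"])
for cam in("top","scene"):
    im,d=grab_frame(cam); cv2.imwrite(f"pics/{cam}0.png",im); W=cloud(cam,d)
    c=camera_info(cam); print(cam,(-np.array(c["R"]).T@np.array(c["t"])).round(3))
    for n in["amber_red","amber_blue","amber_green","amber_yellow","cup_red","cup_blue","cup_green","cup_yellow","white_red","white_blue"]:
        for s in silhouettes(cam,n)[:3]:
            m=s["region"]&(d>0); 
            if not m.any(): continue
            p=W[m]; z=np.percentile(p[:,2],98); top=p[(p[:,2]>z-.006)]
            print(n,round(s["confidence"],2),np.round(s["rect"]),"top",np.median(top,0).round(3),((top.min(0)+top.max(0))/2).round(3),len(top))
E
```

```text
pics
0.0
top [0.491 0.018 1.049]
amber_red 0.57 [328. 269.  22.  16.] top [0.486 0.012 0.076] [0.486 0.013 0.078] 180
amber_red 0.54 [422. 205.  43.  42.] top [ 0.612 -0.181  0.028] [ 0.61  -0.18   0.028] 280
amber_blue 0.95 [244. 219.  27.  27.] top [0.58  0.177 0.076] [0.58  0.177 0.077] 174
amber_green 0.65 [198. 215.  28.  24.] top [0.583 0.27  0.076] [0.583 0.27  0.077] 182
amber_yellow 0.69 [311. 193.  20.  24.] top [0.626 0.045 0.076] [0.626 0.045 0.077] 178
cup_red 0.77 [410. 246.  43.  38.] top [ 0.524 -0.164  0.027] [ 0.524 -0.162  0.028] 276
cup_blue 0.64 [461. 213.  45.  41.] top [ 0.593 -0.265  0.027] [ 0.591 -0.264  0.028] 301
cup_green 0.91 [421. 204.  43.  44.] top [ 0.613 -0.181  0.028] [ 0.61  -0.18   0.028] 284
cup_yellow 0.71 [454. 256.  43.  44.] top [ 0.506 -0.243  0.027] [ 0.507 -0.245  0.028] 246
cup_yellow 0.58 [245. 219.  24.  26.] top [0.58  0.177 0.076] [0.58  0.177 0.077] 174
cup_yellow 0.56 [311. 194.  20.  21.] top [0.626 0.045 0.076] [0.626 0.045 0.077] 178
white_red 0.88 [199. 277.  24.  19.] top [0.46  0.271 0.076] [0.461 0.27  0.076] 180
white_blue 
[... 366 characters left out ...]
_yellow 0.72 [366. 242.  24.  38.] top [0.626 0.045 0.077] [0.625 0.045 0.078] 165
cup_red 0.82 [268. 302.  57.  53.] top [ 0.53  -0.167  0.028] [ 0.524 -0.162  0.029] 371
cup_blue 0.94 [265. 370.  58.  61.] top [ 0.589 -0.269  0.028] [ 0.59  -0.265  0.029] 420
cup_green 0.78 [301. 338.  56.  57.] top [ 0.612 -0.185  0.028] [ 0.608 -0.18   0.028] 406
cup_yellow 0.94 [231. 342.  53.  55.] top [ 0.512 -0.25   0.028] [ 0.507 -0.247  0.028] 401
white_red 0.63 [352. 136.  20.  36.] top [0.459 0.269 0.078] [0.459 0.272 0.078] 115
white_red 0.53 [298. 221.  22.  34.] top [0.485 0.011 0.078] [0.484 0.012 0.078] 156
white_blue 0.85 [319. 173.  20.  33.] top [0.453 0.142 0.077] [0.453 0.142 0.078] 140
```

View pics/scene0.png

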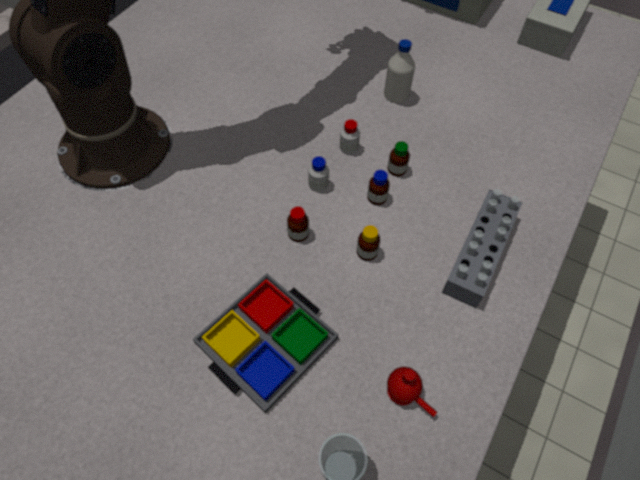

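View pics/top0.png

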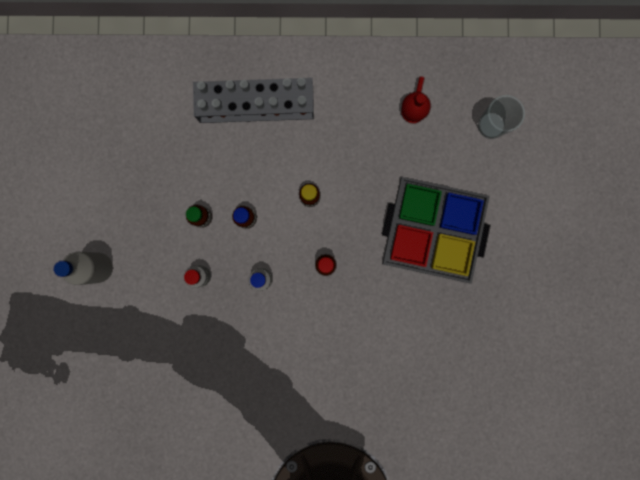

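The pictures confirm the detections. In the scene view the amber jars are at red (297,222), yellow (368,242), blue (378,188) and green (399,160), the white jars at (350,136) and (319,173), and the cups at about (268,335). I'll start with the red jar.

```bash
cat >> h.py <<'E'
JAR=dict(red=(.4855,.012),blue=(.580,.1765),green=(.582,.270),yellow=(.6258,.045))
C=dict(red=(.524,-.162),blue=(.5905,-.2645),green=(.6095,-.180),yellow=(.507,-.246))
mid=np.mean(list(C.values()),0)
a=np.array(C["red"])-C["yellow"]+np.array(C["green"])-C["blue"]; a/=np.linalg.norm(a)
b=np.array([a[1],-a[0]])          # red -> green direction (about +x)
CUP={k:mid+.043*(s*a+t*b) for k,s,t in(("red",1,-1),("green",1,1),("yellow",-1,-1),("blue",-1,1))}
R0=np.array(manip.get_state()["tcp_rot"])
def rot(y):                        # tool down, fingers closing along y
    y=np.array([*y,0.]); z=np.array([0,0,-1.]); return np.column_stack([np.cross(y,z),y,z])
H=.16; HG=.023
def p(xy,z): return np.array([*xy,z])
def check(R): return [manip.solve_ik(p(q,z),R) is not None for q in[*JAR.values(),*CUP.values()] for z in(HG,H+.02)]
def pick(k,R):
    effector.set_gripper(.075); manip.goto(p(JAR[k],H),R)
    manip.move_straight(p(JAR[k],HG),v=.1)
    effector.set_gripper(.03,40)
    s=manip.get_state(); print(k,"grip w",round(s["width"],4),s["gripper_force"],s["time"])
def carry(k,R):
    manip.move_straight(p(JAR[k],H),v=.12); manip.move_straight(p(CUP[k],H),R,v=.2)
    s=manip.get_state(); print("carried w",round(s["width"],4),s["gripper_force"])
    manip.move_straight(p(CUP[k],HG+.022),v=.1)
    print("touch",manip.move_straight(p(CUP[k],HG+.007),v=.02,f_stop=4),"z",manip.get_state()["eef_pos"][2])
def release(k):
    effector.set_gripper(.07); manip.move_straight(p(CUP[k],H),v=.12); print("t",manip.get_state()["time"])
E
python3 - <<'E'
from h import *
print({k:v.round(4) for k,v in CUP.items()}, R0.round(2).tolist())
for n,y in(("a",a),("-a",-a),("b",b),("-b",-b)): print(n,check(rot(y)), np.round(manip.solve_ik(p(CUP["blue"],.1),rot(y)) if manip.solve_ik(p(CUP["blue"],.1),rot(y)) is not None else 0))
R=rot(min((a,-a,b,-b),key=lambda y:-rot(y)[:,1]@R0[:,1]))
print(R.round(2).tolist())
if all(check(R)):
    pick("red",R); im,d=grab_frame("scene"); cv2.imwrite("pics/grip.png",cv2.resize(im[140:300,200:420],None,fx=3,fy=3))
E
```

```text
{'red': array([ 0.5247, -0.1621]), 'green': array([ 0.6088, -0.1801]), 'yellow': array([ 0.5067, -0.2462]), 'blue': array([ 0.5908, -0.2642])} [[-0.95, 0.3, 0.0], [0.3, 0.95, 0.0], [-0.0, 0.0, -1.0]]
a [True, True, True, True, True, True, True, True, True, True, True, True, True, True, True, True] [ -4.  38.  36.  97. -27.  54. 121.]
-a [True, True, True, True, True, True, True, True, True, True, True, True, True, True, True, True] [-19.  53.  69.  98. -53.  69. -37.]
b [True, True, True, True, True, True, True, True, True, True, True, True, True, True, True, True] [-18.  52.  68.  98. -52.  68.  52.]
-b [True, True, True, True, True, True, True, True, True, True, True, True, True, True, True, True] [ -17.   50.   66.   98.  -50.   66. -129.]
[[-0.98, 0.21, 0.0], [0.21, 0.98, 0.0], [0.0, 0.0, -1.0]]
red grip w 0.0431 39.826412200927734 5.625
```

View pics/grip.png

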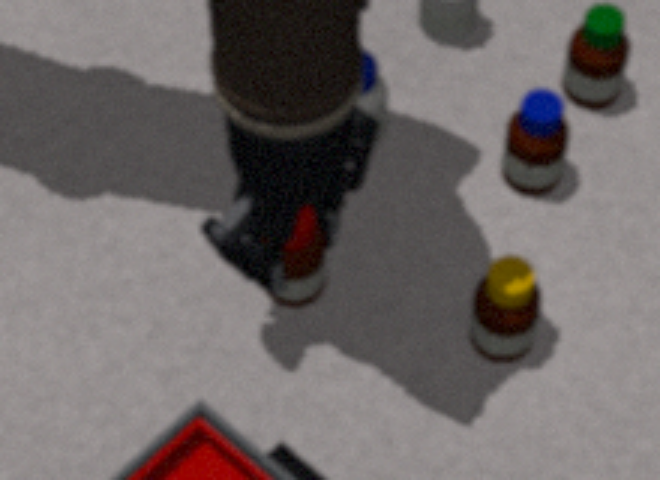

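The crop shows the gripper closed on the red jar, seen at (300,260), with the jar upright. The 43 mm width matches the jar body. Next I'll carry it to its cup and check.

```bash
python3 - <<'E'
from h import *
carry("red",rot(a)); im,d=grab_frame("scene"); cv2.imwrite("pics/place.png",cv2.resize(im[220:420,170:390],None,fx=3,fy=3))
E
```

```text
carried w 0.0428 40.738184452056885
touch True z 0.03255266274843317
```

View pics/place.png

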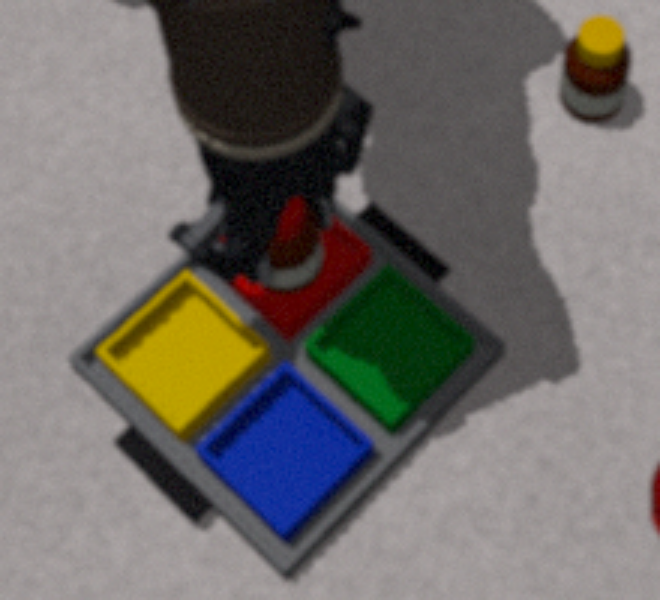

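The red jar sits in the red cup at (295,250) in the crop, and contact came at the expected height. I'll release it and do the other jars, with a check on each.

```bash
python3 - <<'E'
from h import *
R=rot(a); release("red")
for k in("yellow","blue","green"):
    pick(k,R); assert .038<manip.get_state()["width"]<.048
    carry(k,R); s=manip.get_state(); assert abs(s["eef_pos"][2]-HG-.009)<.0025 and s["width"]>.038
    release(k)
manip.goto(p((.42,-.05),.3),R)
im,d=grab_frame("scene"); cv2.imwrite("pics/end.png",im)
im,d=grab_frame("top"); W=cloud("top",d); cv2.imwrite("pics/endtop.png",im)
for k in CUP:   # cap top near each cup
    m=(np.abs(W[...,:2]-CUP[k]).max(-1)<.04)&(abs(W[...,2]-.085)<.006); q=W[m]
    e=(q.min(0)+q.max(0))[:2]/2-CUP[k]; print(k,m.sum(),(np.array([a@e,b@e])).round(4),q[:,2].mean().round(4))
print(manip.get_state()["time"])
E
```

```text
t 11.5667
yellow grip w 0.043 40.25100231170654 14.6167
carried w 0.0425 40.72114884853363
touch True z 0.032592743492272994
t 21.1417
blue grip w 0.0429 40.13182461261749 24.8583
carried w 0.0427 40.78863859176636
touch True z 0.03264781674711058
t 32.0083
green grip w 0.043 40.44920861721039 36.075
carried w 0.0427 40.69851636886597
touch True z 0.03255855593938503
t 43.2833
red 190 [-0.0002 -0.0006] 0.0851
green 190 [-0.0005 -0.0002] 0.0852
yellow 197 [-0.0006 -0.    ] 0.0851
blue 196 [0.0001 0.    ] 0.0852
44.425
```

View pics/end.png

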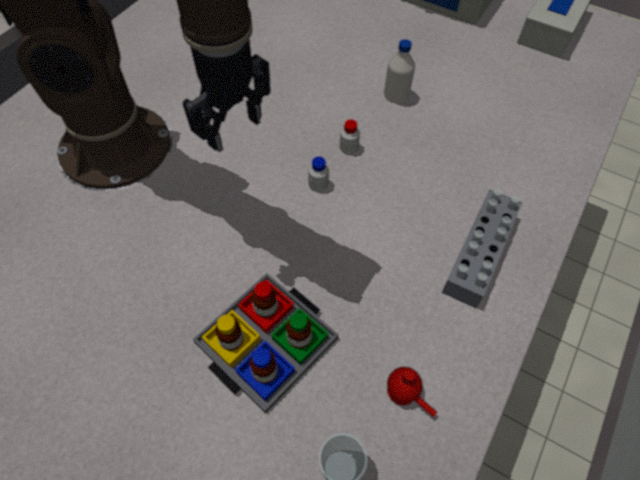

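All four amber jars stand in their matching cups (red 264,298; green 299,328; yellow 229,330; blue 263,362), each within 1 mm of centre. The white jars at (350,136) and (319,173) have not moved.

```bash
python3 -c "
from bench import job
print(job.hand_in())"
```

```text
the job is handed in; nothing more can be done
None
```

The job is handed in at about 44 s: all four amber jars stand upright in their matching cups, each within 1 mm of centre in the last picture, and the white jars are where they stood.

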